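# Tape the base plate and lock the reading

## Task

Measure the length of the bolted-down aluminium plate with the tape measure and leave the reading locked: tip the case nose-down to hook the tape's end over the plate's short edge on the robot's right, then back the case straight away to the left along the plate, against its spring, until it can stand upright on the bench close behind the left-hand edge with the tape spanning the plate. Then push the red thumb lock all the way down and let go, the hook still over its edge. Leave the wheel, the motor and the screwdriver where they are.

Things in the scene. Friction and masses are not known exactly. Their poses are not given: they have to be found in the camera images.
- tape: tape measure case, yellow, black rubber sole and back, red thumb lock, 0.4 kg: 74 long (x), 40 thick (y; flat sides to grip), 70 high. Origin at the centre of its sole, z up. The nose, where the blade leaves, points along its -x: front face 37 mm ahead of the origin, upright to 24 mm, then sloping back 35 degrees from vertical to the top. Starts upright, unlocked, blade run in
- tape_mouth (a point): on the case's front face at the blade's underside: 37 mm ahead of the case's origin, 11 mm above the sole; case's axes. The blade is 25 wide, stiff, leaves the case level (parallel to the sole) and even when run in stands 18 mm out of the front, to the hook's inner face
- tape_hook (a point): on the steel end hook, 25 wide, 2 thick, hanging at right angles from the blade's end to 2 mm above sole level (9 mm below the blade's underside). The point is the middle of its inner face (towards the case), 6 mm above sole level; blade run in: 55 mm ahead of the case's origin; case's axes
- tape_end (a joint): how far the blade is drawn out (m): 0 run in, at most 0.165. A spring pulls it in with a nearly constant 3 to 3.5 N unless locked. Reads 0.132 with the hook on the plate's right edge and the case's front against its left edge: let go there, the spring holds the case against the edge
- tape_lock (a joint): travel of the red thumb lock down the sloping nose (m): 0 up and free, 0.010 fully down. Needs 5 to 8 N, stays where it is left, holds the blade against its spring from about 0.008 on
- tape_tab (a point): topmost outer edge of the thumb lock's red tab, which is 20 wide and stands 11 mm out of the slope (13 mm measured level: room for part of a fingertip from above). Free: 27 mm ahead of the case's origin, 59 mm above the sole. It slides 10 mm down and forward, parallel to the slope (35 degrees from vertical), to 33 mm ahead and 51 mm up
- plate: the aluminium base plate, fixed to the bench: 150 long (x), 110 wide (y), 10 thick. Origin at the centre of its underside on the bench, z up. It lies crosswise to the robot: its -x end is the short edge on the robot's right (world -y side), its +x end the short edge on the left. Four screws near the corners (60 mm from the centre along x, 44 along y) stand 6.5 mm above it; the middle is flat
- plate_right_edge (a point): middle of the plate's short top edge on the robot's right, 75 mm from the centre along the plate's -x, 10 mm above the bench; plate's axes
- plate_left_edge (a point): middle of the plate's short top edge on the robot's left, 75 mm from the centre along the plate's +x, 10 mm above the bench; plate's axes
- wheel: bystander: silver metal wheel lying flat, 76 across, 42 high; origin at the centre of its underside
- motor: bystander: black and silver square stepper motor, 42 x 42 x 48 with a thin shaft on top to 70; origin at the centre of its underside
- driver: bystander: screwdriver with orange handle, 180 long, lying along its x; origin under its middle
Not all that is in view belongs to the job. Of the things shaped like the tape, the yellow one is meant.

How it is judged (in metres and radians):
On the way, in this order (a step that is already met when the one before it is completed fails the run):
1. the tape's hook is caught over the plate's right edge and the blade is drawn out at least 40 mm (x of tape_hook in the frame of plate between -0.083 and -0.071 m and z of tape_hook in the frame of plate below 0.0105 m and y of tape_hook in the frame of plate between -0.045 and 0.045 m and value of joint tape_end above 0.04 m), for 0.1 s.
2. the case stands on the bench behind the left edge, not yet locked, with the hook still on the right edge (x of tape_mouth in the frame of plate above 0.072 m and height (world z) of tape below 0.004 m and angle between tape's own z axis and vertical below 0.12 rad and x of tape_hook in the frame of plate below -0.071 m and z of tape_hook in the frame of plate below 0.0105 m and value of joint tape_lock below 0.005 m), for 0.1 s.
At the end, for the whole second after the job is handed in: Hook over the right edge (within 6 mm of it, at least 3 mm below the top, within 45 mm of its middle); case upright and at rest on the bench, its front at most 13 mm behind the left edge, within 8 degrees of straight across; lock pushed down at least 8 of its 10 mm (x of tape_hook in the frame of plate between -0.081 and -0.071 m and z of tape_hook in the frame of plate below 0.0105 m and y of tape_hook in the frame of plate between -0.045 and 0.045 m and x of tape_mouth in the frame of plate between 0.072 and 0.088 m and angle between the x axis of tape and the x axis of plate, either way round below 0.15 rad and angle between tape's own z axis and vertical below 0.1 rad and height (world z) of tape below 0.004 m and value of joint tape_lock above 0.008 m and linear speed of tape below 0.02 m/s); the robot touches nothing.
It fails at once if the wheel, the motor or the screwdriver is moved by more than 20 mm (distance of any of wheel, motor, driver from where it was at the start of the episode above 0.02 m).
It also fails if it takes over 58 s, if anything falls off the work surface, if the arm or the gripper's body presses on something with over 40 N, if the wrist force passes 120 N, or if a joint passes its speed limit or range.

## Robot

A 6-joint arm with a two-finger parallel gripper is mounted at the origin on the work surface. World frame = base frame: x ahead of the robot, y to its left, z up, the work surface at z = 0. Lengths are in m, angles in degrees, forces in N, time in s.
With the tool pointing down it reaches from about 0.25 to 0.775 m from the base axis. Payload 4 kg.
Tool frame: the origin (TCP) lies at the very end of the fingers, on their centre line; the grasp point (between the pads) lies 19 mm behind it (ctrl.grip_point_offset is the distance from the TCP to the grasp point, in m); z points along the fingers, y is the line along which they close (so a half turn about z gives the same grasp; the last joint's range is limited). The gripper opens to 94 mm and grips with 3 to 60 N. Pads are 16 mm wide; open, the fingers measure 119 mm over their backs; the gripper's body (75 mm by 177 mm) begins 78 mm behind the grasp point.
Start: joints at [57.233, 4.996, 78.535, -0, 96.463, -5.907], TCP at [0.249, 0.491, 0.206] pointing down, gripper open.
Joint ranges: [-177.83, 177.83], [-43.37, 116.18], [15.69, 146.23], [-61.86, 241.86], [9.47, 152.12], [-147.06, 147.06]. Speed limits (degrees/s): [159.86, 159.86, 180, 180, 180, 180].

## Interface

Orientations are given as [roll, pitch, yaw] about the fixed x, y, z axes, in that order (R = Rz(yaw) Ry(pitch) Rx(roll)).
In Python, from workcell import sensors, cams, finish_job, ctrl gives the robot as it stands.
- The arm moves only by the tool play_rows, never from a script. Its argument "motion" is a list that holds one entry, the list of rows, each a list of 5 numbers: the shift along the world's x, y, z in mm, then the turn about the world's z in rad, then the closure, from 0 (fully open) to 1 (shut). A call has 1 to 8 rows; each row shifts and turns the commanded pose from where the row before left it; what a row does not reach is not made up. A row lasts 1/8 s, in which the tool goes at most 62.5 mm and 10.7 degrees, less where a joint would pass 70% of its speed; a pose out of reach is approached as far as the arm can. A call with a gripper value outside its range is refused whole. The fingers move at their own pace and stop on an object; the grip force is fixed at half the most. Time passes only in rows, so rows that do not move let the fingers close. It gives the time, the measured TCP pose, the force, the opening and the grip force at its end, in the units of the state.
- sensors.state(): the state, without advancing time (a new reading comes with each control period).
- cams.capture(name): name is "scene" or "top" or "wrist"; returns a dict with "frame" (384x512x3 uint8, red, green, blue), "intrinsics" (3x3 intrinsics, pixels), "R" (3x3) and "t" (3): a world point X has camera coordinates R X + t; the wrist camera has in their place "tool_from_camera" (4x4, takes a point from camera to tool coordinates, whose origin is the TCP and whose axes are the flange's). Camera axes: x right, y down, z forward; pixel columns grow to the right and rows downward; lengths in m; the calibration is good to about 2 mm. The wrist camera is an equidistant fisheye: a pixel r from the principal point sees the ray r / f radians off the axis. A picture is of the moment at which its call begins: read the wrist's pose just before it. There is no depth.
- finish_job(): hands the job in; it is judged then, once.
The state is a dict: "time": time; "q": joint angles; "dq": joint speeds; "effort": joint torques, N m; "position": TCP position; "orientation": TCP orientation; "force": force on the tool from outside, world axes, zero at the start; "torque": the same for the moment, N m; "width": finger opening in m; "grasp_force": force on a finger pad.
Only numpy, scipy, OpenCV 4.12 (cv2) and the standard library are available. Lean on these libraries where they do the work, as an engineer would, in place of code of your own. Each camera call takes 0.05 s, during which the arm holds its last target. There are 200 camera calls.

## Working session

There is one attempt and no reset: what is moved stays moved. The work goes in short steps, Python scripts to look and compute and a tool call to move; the robot and the scene stay as the last step left them, time stands still between calls to the robot, and variables do not carry over. Pictures are saved under pics/ and viewed, at most 10 in all, crops included, and the job is handed in when it is done.

Besides the shell and the picture viewer there is one more tool, called after ">>>" by a JSON object that holds its "api" and its "payload". play_rows: Moves the arm, as the interface text tells. Its arguments: {"type":"object","properties":{"motion":{"type":"array","items":{"type":"array","items":{"type":"array","items":{"type":"number"}}}}},"required":["motion"]}

```bash
ls; mkdir -p pics
python3 - <<'E'
from workcell import sensors,cams
import cv2,numpy as np,pickle
s=sensors.state();print(s)
d={n:cams.capture(n) for n in("scene","top")}
pickle.dump(d,open('d0.pkl','wb'))
for n in d:print(n,d[n]['intrinsics'],d[n]['R'],d[n]['t'])
for n in d: cv2.imwrite(f'pics/{n}0.png',cv2.resize(d[n]['frame'][:,:,::-1],(768,576),interpolation=cv2.INTER_CUBIC))
E
```

```text
pics
{'time': 0.0, 'q': array([ 5.72348463e+01,  5.03837862e+00,  7.86227730e+01, -1.10747447e-03,
        9.64642011e+01, -5.90682148e+00]), 'dq': array([ 0.04119238, -0.01793633, -0.02484056, -0.03907786,  0.05095728,
        0.07611794]), 'effort': array([-9.79897304e-04, -3.40186644e+01, -3.02425110e+01,  7.15620769e-02,
        3.30560503e-02, -1.63175068e-04]), 'position': array([0.24819015, 0.49020117, 0.20432862]), 'orientation': array([-1.79875200e+02, -1.18053042e-02,  1.53141531e+02]), 'force': array([ 0.08730871,  0.54494481, -0.20095491]), 'torque': array([-0.03511415,  0.01161918,  0.04591826]), 'grasp_force': 0.0, 'width': 0.09377454556235862}
scene [[431.00263266   0.         256.44932429]
 [  0.         431.00263266 197.13234816]
 [  0.           0.           1.        ]] [[ 0.83749593  0.54637755  0.00849413]
 [ 0.37246335 -0.55940559 -0.74049743]
 [-0.3998395   0.62332734 -0.67200551]] [-0.48408763 -0.14621506  1.27227656]
top [[414.20744163   0.         252.50433633]
 [  0.         414.20744163 191.76848255]
 [  0.           0.           1.        ]] [[ 0.02423889 -0.9996997  -0.00360488]
 [-0.99569471 -0.02381876 -0.08958072]
 [ 0.08946796  0.00576069 -0.99597304]] [0.01886212 0.59330302 1.2200012 ]
```

View pics/scene0.png

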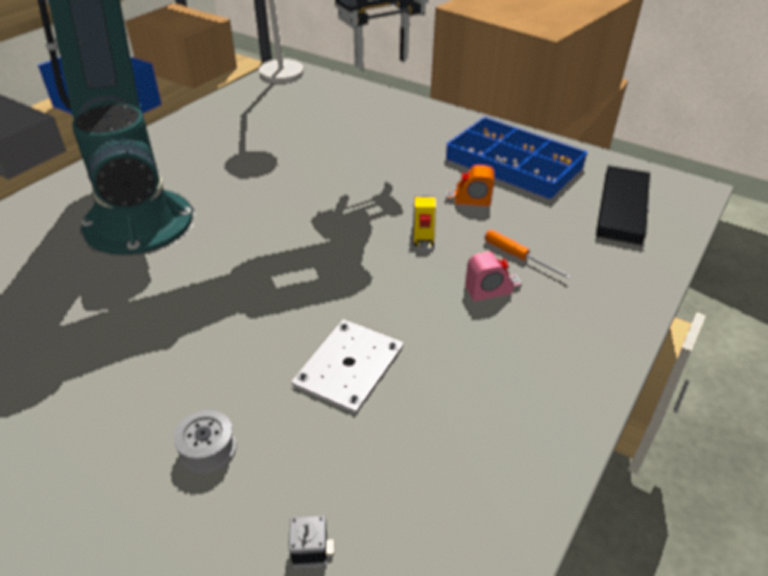

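View pics/top0.png

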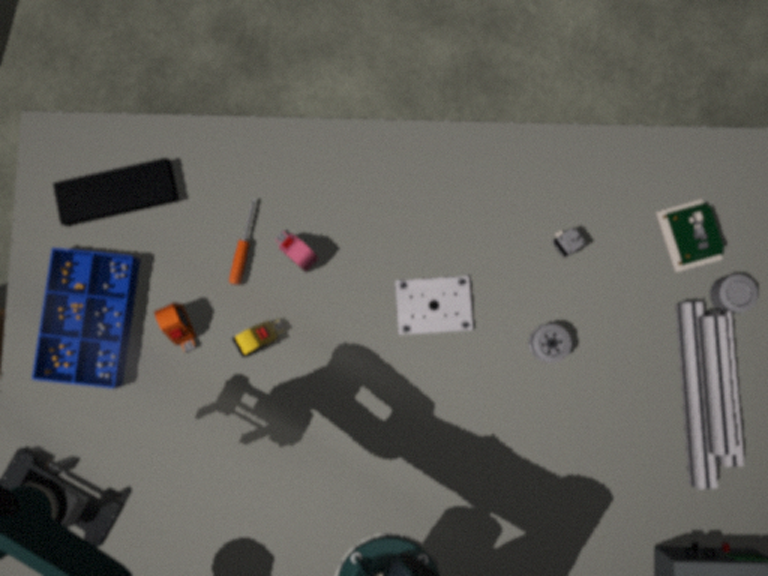

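Scene picture: three tape-shaped things: yellow (425,222), orange (475,187), pink (490,275). The yellow one fits the description: yellow, black sole and red lock. In the top view it is at (255,338) with its nose to the right, and the plate is at (434,305). I'll confirm with a crop and measure.

```bash
cat > h.py <<'E'
import numpy as np,cv2
def ray(c,uv,z):
    K,R,t=c['intrinsics'],c['R'],c['t']
    d=R.T@np.linalg.solve(K,np.array([uv[0],uv[1],1.]));o=-R.T@t
    return o+d*(z-o[2])/d[2]
def proj(c,X):
    p=c['intrinsics']@(c['R']@np.array(X)+c['t']);return p[:2]/p[2]
def big(m):
    cs,_=cv2.findContours(m.astype(np.uint8),cv2.RETR_EXTERNAL,cv2.CHAIN_APPROX_NONE)
    return max(cs,key=cv2.contourArea)
def yellow(f):
    h=cv2.cvtColor(f,cv2.COLOR_RGB2HSV);return (h[...,0]>23)&(h[...,0]<35)&(h[...,1]>150)&(h[...,2]>90)
def red(f):
    h=cv2.cvtColor(f,cv2.COLOR_RGB2HSV);return ((h[...,0]<5)|(h[...,0]>175))&(h[...,1]>160)&(h[...,2]>60)
def rect(c,cnt,z):
    P=np.array([ray(c,p[0],z)[:2] for p in cnt],np.float32)*1000
    return cv2.minAreaRect(P)
E
python3 - <<'E'
from h import *;import pickle
d=pickle.load(open('d0.pkl','rb'));t=d['top'];f=t['frame']
h=cv2.cvtColor(f,cv2.COLOR_RGB2HSV)
m=np.zeros(f.shape[:2],bool);m[175:230,255:325]=True
pl=(h[...,2]>165)&(h[...,1]<60)&m
c=big(pl);print('plate',rect(t,c,.01),cv2.minAreaRect(c))
y=yellow(f);c=big(y);print('yellow',rect(t,c,.07),cv2.boundingRect(c),cv2.minAreaRect(c))
r=red(f)&np.roll(y,0);m=np.zeros_like(r);m[210:240,150:200]=True
c=big(red(f)&m);print('red tab',rect(t,c,.057),cv2.boundingRect(c))
cr=f[190:250,130:210];cr2=d['scene']['frame'][100:210,265:395]
cv2.imwrite('pics/c1.png',np.hstack([cv2.resize(cr,(480,360),interpolation=2),cv2.resize(cr2,(320,360)[:2] if 0 else (300,360),interpolation=2)])[:,:,::-1])
E
```

```text
plate ((561.811279296875, -77.42564392089844), (104.10404205322266, 143.6685333251953), 5.200826644897461) ((288.6858825683594, 203.28762817382812), (34.190765380859375, 47.36153030395508), 86.18592071533203)
yellow ((478.91314697265625, 284.8697814941406), (39.353023529052734, 32.4745979309082), 35.8877067565918) (158, 220, 15, 17) ((164.26922607421875, 227.65383911132812), (13.590153694152832, 11.371353149414062), 56.30992889404297)
red tab ((497.50244140625, 257.6073913574219), (17.98284149169922, 12.04539966583252), 35.84137725830078) (172, 219, 7, 6)
```

View pics/c1.png

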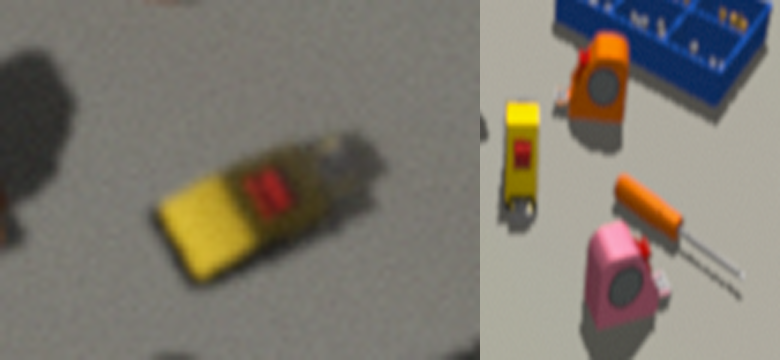

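The crop confirms the yellow case: red lock at (270,190), hook at (330,145), nose pointing right and up in the top view. The orange and pink ones are decoys. Now I move above it.

>>> {"api": "play_rows", "payload": {"motion": [[[39, -36, 0, -0.079, 0], [39, -36, 0, -0.079, 0], [39, -36, 0, -0.079, 0], [39, -36, 0, -0.079, 0], [39, -35, 0, -0.079, 0], [39, -34, -20, -0.079, 0], [0, 0, -20, 0, 0], [0, 0, 0, 0, 0]]]}}

```text
time: 1.1
position: [0.4815, 0.2765, 0.1628]
orientation: [-179.7, -0.1, 125.9]
force: [-0.6, -0.0, 0.3]
width: 0.0939
grasp_force: 0.0
```

Run:
```python
from h import *
from workcell import sensors,cams
s=sensors.state();print(s['position'],s['orientation'])
w=cams.capture('wrist');print(w['intrinsics'],w['tool_from_camera'])
import pickle;pickle.dump((s,w),open('w1.pkl','wb'))
cv2.imwrite('pics/w1.png',w['frame'][:,:,::-1])
```

```text
[0.48145943 0.27648831 0.16276938] [-1.79686990e+02 -7.56949241e-02  1.25908996e+02]
[[297.31863964   0.         250.11892594]
 [  0.         297.31863964 196.38287009]
 [  0.           0.           1.        ]] [[ 3.02764755e-04 -9.70251738e-01 -2.42098066e-01  6.93403112e-02]
 [ 9.99999938e-01  2.50087407e-04  2.48316708e-04  6.58172086e-05]
 [-1.80384040e-04 -2.42098126e-01  9.70251753e-01 -1.79143594e-01]
 [ 0.00000000e+00  0.00000000e+00  0.00000000e+00  1.00000000e+00]]
```

View pics/w1.png

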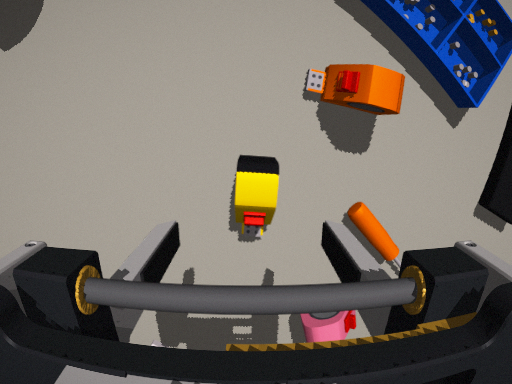

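Wrist view: yellow case upright with its black back at the top (258,163), red tab at (255,218), hook at (252,232). I'll measure it from here.

```bash
cat >> h.py <<'E'
from scipy.spatial.transform import Rotation as Ro
def wray(s,w,uv,z):
    K=w['intrinsics'];p=np.array([uv[0]-K[0,2],uv[1]-K[1,2]]);r=np.hypot(*p);a=r/K[0,0]
    d=np.r_[np.sin(a)*p/r,np.cos(a)];T=w['tool_from_camera']
    R=Ro.from_euler('xyz',s['orientation'],degrees=True).as_matrix()
    o=R@T[:3,3]+s['position'];d=R@T[:3,:3]@d
    return o+d*(z-o[2])/d[2]
def wpix(s,w,X):
    T=w['tool_from_camera'];R=Ro.from_euler('xyz',s['orientation'],degrees=True).as_matrix()
    c=T[:3,:3].T@(R.T@(np.array(X)-s['position'])-T[:3,3]);a=np.arctan2(np.hypot(c[0],c[1]),c[2])
    return w['intrinsics'][:2,2]+w['intrinsics'][0,0]*a*c[:2]/np.hypot(c[0],c[1])
E
python3 - <<'E'
from h import *;import pickle
s,w=pickle.load(open('w1.pkl','rb'));f=w['frame']
y=yellow(f);c=big(y);print(cv2.boundingRect(c))
P=np.array([wray(s,w,p[0],.07)[:2]*1000 for p in c],np.float32);print(cv2.minAreaRect(P))
m=np.zeros_like(y);m[200:240,230:280]=True
c2=big(red(f)&m);print(cv2.boundingRect(c2))
for row in (180,190,200):
    xs=np.where(y[row])[0];a,b=[wray(s,w,(x,row),.07)[:2]*1000 for x in(xs[0]-.5,xs[-1]+.5)];print(row,xs[0],xs[-1],(a+b)/2,np.hypot(*(a-b)))
g=cv2.cvtColor(f,cv2.COLOR_RGB2GRAY).astype(int);print(g[145:215,257])
for v in (156,174,212):print(v,wray(s,w,(257,v),.07)*1000)
x,yy,ww,hh=cv2.boundingRect(c2);print([wray(s,w,(x+ww/2,v),.059)*1000 for v in(yy+hh/2,yy+hh)])
E
```

```text
(235, 171, 44, 53)
((484.77734375, 279.611572265625), (39.91159439086914, 49.195213317871094), 31.528968811035156)
(244, 212, 21, 14)
180 236 278 [476.17908533 294.10362261] 40.10612849086791
190 236 277 [481.44639152 286.11088197] 39.46033021343673
200 235 276 [486.41345654 277.72100012] 39.783249690279234
[165 160 163 163 163 163 161 166 162 163 152  54  15  18  13  16  15  13
  20  24  22  25  27  25  18  25  26  57 201 215 214 213 211 211 210 208
 207 205 205 204 203 201 203 203 202 201 199 198 197 197 199 196 196 194
 193 193 192 188 187 182 176 129  98  91  79  73  75  80  94 102]
156 [462.92264803 312.19725455  70.        ]
174 [472.82807986 298.64066817  70.        ]
212 [494.55939971 268.98849131  70.        ]
[array([499.01021601, 259.01382563,  59.        ]), array([503.40817221, 252.99981798,  59.        ])]
```

>>> {"api": "play_rows", "payload": {"motion": [[[5, 2, 0, -0.073, 0.4], [0, 0, -24, 0, 0.4], [0, 0, -40, 0, 0.4], [0, 0, -40, 0, 0.4], [0, 0, -30, 0, 0.4], [0, 0, 0, 0, 0.4]]]}}

```text
time: 1.9
position: [0.4855, 0.2797, 0.0298]
orientation: [-179.7, -0.0, 121.9]
force: [-0.0, -0.7, -0.1]
width: 0.0566
grasp_force: 0.0
```

>>> {"api": "play_rows", "payload": {"motion": [[[0, 0, 0, 0, 1], [0, 0, 0, 0, 1], [0, 0, 0, 0, 1], [0, 0, 0, 0, 1], [0, 0, 0, 0, 1], [0, 0, 0, 0, 1]]]}}

```text
time: 2.65
position: [0.4877, 0.28, 0.0338]
orientation: [179.9, -0.0, 121.8]
force: [-3.3, -1.4, 6.2]
width: 0.0397
grasp_force: 30.0
```

>>> {"api": "play_rows", "payload": {"motion": [[[0, 0, 20, 0, 1], [0, 0, 30, 0, 1], [12, -42, 0, -0.116, 1], [12, -42, 0, -0.116, 1], [12, -42, 0, -0.116, 1], [13, -42, 0, -0.116, 1], [12, -42, 0, 0, 1], [0, 0, 0, 0, 1]]]}}

```text
time: 3.65
position: [0.5495, 0.0667, 0.0813]
orientation: [179.9, 0.1, 94.9]
force: [-0.3, 0.4, -3.0]
width: 0.04
grasp_force: 30.0
```

```bash
cat > look.py <<'E'
import sys;from h import *
from workcell import sensors,cams
import pickle
s=sensors.state();print(s['time'],s['position'],s['orientation'],s['force'],s['width'])
d={n:cams.capture(n) for n in('scene','top','wrist')};pickle.dump((s,d),open(sys.argv[1]+'.pkl','wb'))
S,T,W=[d[n]['frame'] for n in('scene','top','wrist')]
b=[int(v) for v in sys.argv[2].split(',')]  # scene crop x0,x1,y0,y1
a=cv2.resize(S[b[2]:b[3],b[0]:b[1]],(400,300*1),interpolation=2)
t=cv2.resize(T[150:240,240:360],(400,300),interpolation=2)
cv2.imwrite('pics/'+sys.argv[1]+'.png',np.hstack([np.vstack([a,t]),cv2.resize(W,(400,300)) if 0 else np.vstack([cv2.resize(W,(400,300)),cv2.resize(W[100:280,130:370],(400,300),interpolation=2)])])[:,:,::-1])
E
python3 look.py l1 160,320,110,230
```

```text
3.65 [0.54951844 0.06666269 0.08134092] [1.79936604e+02 6.10934240e-02 9.49470284e+01] [-0.31702737  0.3721753  -3.03427307] 0.03996971611535271
```

View pics/l1.png

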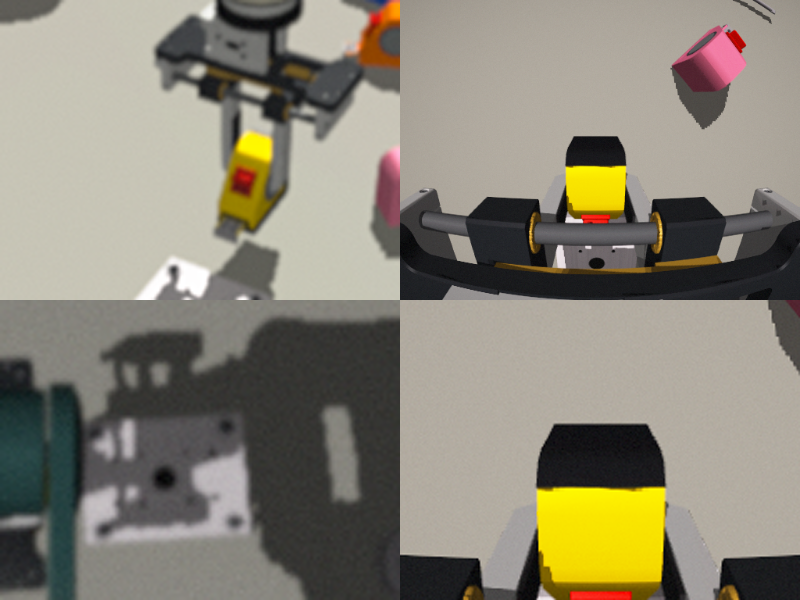

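Picture shows the case held level, nose towards the plate's left edge, and centred on it (plate hole at (597,262), in line with the case). Every move keeps the tool vertical, so I'll tip the case by pivoting it in the grip: push the hook's outer face against the plate's fixed left edge and raise the tool along an arc.

>>> {"api": "play_rows", "payload": {"motion": [[[0, 0, -20, 0, 1], [0, 0, -17, 0, 1], [0, 0, -7, 0, 1], [0, -4, 0, 0, 1], [0, -4, 0, 0, 1], [0, 0, 0, 0, 1]]]}}

```text
time: 4.55
position: [0.5492, 0.0612, 0.0384]
orientation: [179.9, 0.0, 95.2]
force: [0.4, 0.6, -4.1]
width: 0.0401
grasp_force: 30.0
```

>>> {"api": "play_rows", "payload": {"motion": [[[0, -2, 1, 0, 1], [0, -2, 2, 0, 1], [0, -2, 2, 0, 1], [0, 0, 0, 0, 1]]]}}

```text
time: 5.05
position: [0.5488, 0.0555, 0.0429]
orientation: [180.0, 0.0, 95.2]
force: [0.2, 0.8, -3.3]
width: 0.0401
grasp_force: 30.0
```

>>> {"api": "play_rows", "payload": {"motion": [[[0, -2, 2, 0, 1], [0, -2, 2, 0, 1], [0, 0, 0, 0, 1]]]}}

```text
time: 5.42
position: [0.5487, 0.0515, 0.0468]
orientation: [180.0, 0.0, 95.2]
force: [0.7, 0.8, -2.8]
width: 0.0397
grasp_force: 30.0
```

>>> {"api": "play_rows", "payload": {"motion": [[[0, 8, 0, 0, 1], [0, 4, -6, 0, 1], [0, 0, -4, 0, 1], [0, -4, 0, 0, 1], [0, -4, 0, 0, 1], [0, 0, 0, 0, 1]]]}}

```text
time: 6.18
position: [0.5485, 0.0558, 0.0366]
orientation: [180.0, -0.1, 95.2]
force: [0.3, 0.8, -4.8]
width: 0.0399
grasp_force: 30.0
```

>>> {"api": "play_rows", "payload": {"motion": [[[0, -2, 0, 0, 1], [0, -2, 0, 0, 1], [0, 0, 0, 0, 1]]]}}

```text
time: 6.55
position: [0.5485, 0.0553, 0.0371]
orientation: [179.9, -0.4, 95.2]
force: [-1.2, 9.1, -2.1]
width: 0.04
grasp_force: 30.0
```

>>> {"api": "play_rows", "payload": {"motion": [[[0, -2, 1, 0, 1], [0, -2, 1, 0, 1], [0, 0, 0, 0, 1]]]}}

```text
time: 6.92
position: [0.5487, 0.0522, 0.0393]
orientation: [179.9, -0.5, 95.3]
force: [-0.0, 10.8, -0.9]
width: 0.0399
grasp_force: 30.0
```

>>> {"api": "play_rows", "payload": {"motion": [[[0, -2, 2, 0, 1], [0, -2, 2, 0, 1], [0, -2, 2, 0, 1], [0, 0, 0, 0, 1]]]}}

```text
time: 7.42
position: [0.5492, 0.0443, 0.0448]
orientation: [179.9, -0.3, 95.3]
force: [1.0, 7.0, -4.2]
width: 0.0398
grasp_force: 30.0
```

>>> {"api": "play_rows", "payload": {"motion": [[[0, -2, 2, 0, 1], [0, -2, 2, 0, 1], [0, -2, 1, 0, 1], [0, 0, 0, 0, 1]]]}}

```text
time: 7.92
position: [0.549, 0.0382, 0.0496]
orientation: [179.9, -0.3, 95.2]
force: [1.0, 6.8, -5.5]
width: 0.0398
grasp_force: 30.0
```

```bash
python3 look.py l2 160,320,110,230
```

```text
7.925 [0.54895949 0.03824441 0.04956839] [179.89211421  -0.29858207  95.24177536] [ 0.97444866  6.81236369 -5.47407391] 0.03977567323649157
```

View pics/l2.png

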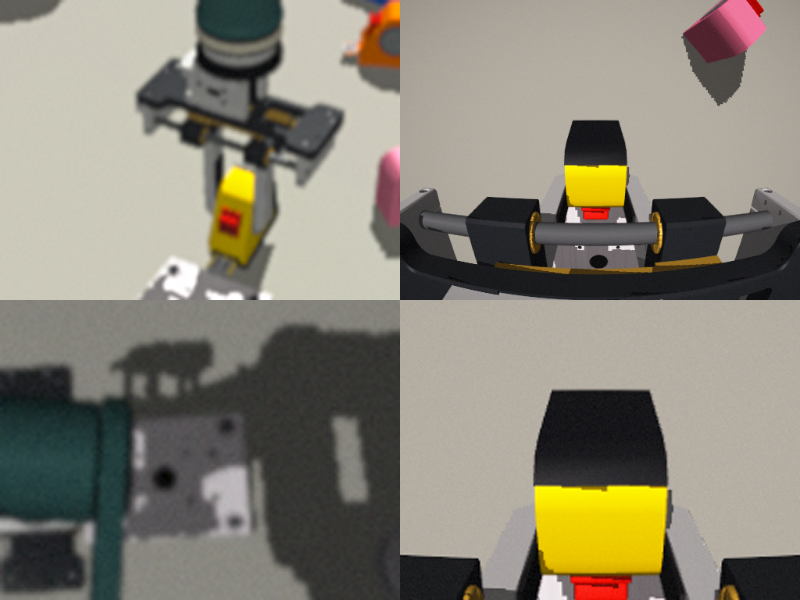

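The case is tipping: in the wrist crop the black back has grown from about 65 to 95 px high. I'll continue the arc.

>>> {"api": "play_rows", "payload": {"motion": [[[0, -2, 2, 0, 1], [0, -2, 1, 0, 1], [0, -2, 2, 0, 1], [0, -2, 1, 0, 1], [0, 0, 0, 0, 1]]]}}

```text
time: 8.7
position: [0.5487, 0.0302, 0.0554]
orientation: [179.9, -0.3, 95.2]
force: [0.4, 6.3, -5.0]
width: 0.0398
grasp_force: 30.0
```

>>> {"api": "play_rows", "payload": {"motion": [[[0, -2, 1, 0, 1], [0, -2, 1, 0, 1], [0, -2, 1, 0, 1], [0, -1, 0, 0, 1], [0, 0, 0, 0, 1]]]}}

```text
time: 9.32
position: [0.5488, 0.0236, 0.0587]
orientation: [179.9, -0.3, 95.3]
force: [1.0, 6.9, -2.5]
width: 0.0401
grasp_force: 30.0
```

```bash
python3 look.py l3 160,320,110,230
python3 - <<'E'
# tilt from wrist: tail-top boundary (yellow/black) and black far edge columns
from h import *;import pickle
for n in('l1','l2','l3'):
    s,d=pickle.load(open(n+'.pkl','rb'));w=d['wrist'];f=w['frame'];g=cv2.cvtColor(f,cv2.COLOR_RGB2GRAY).astype(int)
    col=g[60:270,250];b=np.where(col<60)[0][:1]+60
    y=np.where(yellow(f)[:,250])[0];m=red(f);m[:,:230]=0;m[:,270:]=0;r=np.where(m.any(1))[0]
    print(n,b,y[0],y[-1],r[0],r[-1])
    # predict for tilts: grip point G, case points rel G: (3 behind origin, h)
    G=s['position']+np.array([0,0,.019]);nd=np.array([.09,-.996,0]);h=.053
    for th in range(0,41,5):
        t=np.radians(th)
        def P(x,z):
            x+=.003;z-=h;return G+nd*(x*np.cos(t)+z*np.sin(t))+np.array([0,0,z*np.cos(t)-x*np.sin(t)])
        print(th,[round(float(wpix(s,w,P(*q))[1]),1) for q in((-.037,0),(-.037,.07),(.0048,.07),(.0125,.059),(.027,.059))])
E
```

```text
9.325 [0.54878969 0.02356811 0.05874953] [179.91054717  -0.33395748  95.25026787] [ 0.9935044   6.8558577  -2.47550904] 0.040062831202663095
l1 [175] 212 272 275 285
0 [172.7, 196.0, 270.9, 273.5, 294.1]
5 [167.2, 200.6, 272.6, 273.1, 292.4]
10 [162.0, 205.9, 274.0, 272.4, 290.3]
15 [157.2, 211.6, 275.2, 271.6, 288.0]
20 [152.7, 217.8, 276.1, 270.6, 285.5]
25 [148.6, 224.3, 276.8, 269.5, 282.8]
30 [144.9, 231.2, 277.2, 268.1, 279.8]
35 [141.8, 238.3, 277.3, 266.7, 276.7]
40 [139.2, 245.5, 277.3, 265.1, 273.4]
l2 [154] 212 263 266 280
0 [172.9, 195.5, 270.6, 273.4, 294.0]
5 [167.4, 200.1, 272.3, 272.9, 292.3]
10 [162.2, 205.2, 273.7, 272.3, 290.3]
15 [157.3, 210.9, 274.9, 271.5, 288.0]
20 [152.8, 217.1, 275.9, 270.5, 285.5]
25 [148.7, 223.6, 276.6, 269.4, 282.8]
30 [145.0, 230.5, 277.0, 268.1, 279.9]
35 [141.8, 237.6, 277.2, 266.6, 276.7]
40 [139.2, 244.8, 277.1, 265.0, 273.5]
l3 [141] 214 259 261 271
0 [172.9, 195.4, 270.6, 273.3, 294.0]
5 [167.5, 200.0, 272.3, 272.9, 292.3]
10 [162.2, 205.2, 273.7, 272.3, 290.3]
15 [157.3, 210.8, 274.9, 271.5, 288.0]
20 [152.8, 217.0, 275.8, 270.5, 285.5]
25 [148.7, 223.5, 276.5, 269.4, 282.8]
30 [145.0, 230.4, 277.0, 268.1, 279.9]
35 [141.8, 237.5, 277.1, 266.6, 276.8]
40 [139.2, 244.7, 277.1, 265.0, 273.5]
```

Tilt is about 33° (tail-bottom row 141 against the prediction). Now I lift it, carry it to the right edge, and lower the hook beyond it.

>>> {"api": "play_rows", "payload": {"motion": [[[0, 5, 10, 0, 1], [0, 0, 25, 0, 1], [4, -40, 0, 0, 1], [4, -40, 0, 0, 1], [4, -40, 0, 0, 1], [3, -30, 0, 0, 1], [0, -20, 0, 0, 1], [0, 0, 0, 0, 1]]]}}

```text
time: 10.48
position: [0.5634, -0.1457, 0.0938]
orientation: [180.0, 0.0, 95.1]
force: [0.7, 0.9, -4.1]
width: 0.0399
grasp_force: 30.0
```

```bash
python3 look.py l4 130,290,160,280
```

```text
10.475 [ 0.5634134  -0.14571434  0.09380298] [1.79992334e+02 3.81428555e-02 9.50897351e+01] [ 0.69429995  0.90429902 -4.0780015 ] 0.039888008147067375
```

View pics/l4.png

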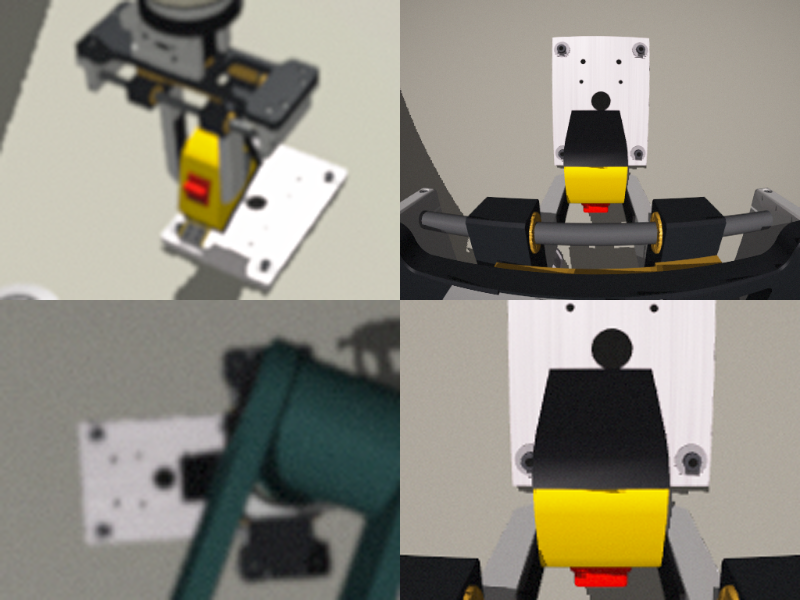

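Run:
```python
from h import *;import pickle
s,d=pickle.load(open('l4.pkl','rb'));w=d['wrist']
for p in((199,212.2),(315.5,212.8),(195.8,48.6),(318.7,48.6),(257,165.5-36.5)):print(p,wray(s,w,p,.01)*1000)
g=cv2.cvtColor(w['frame'],cv2.COLOR_RGB2GRAY).astype(int);print(g[200:225,203],g[200:225,311],g[40:60,250])
```

```text
(199, 212.2) [ 517.32613054 -161.28038527   10.        ]
(315.5, 212.8) [ 626.20212647 -152.25133809   10.        ]
(195.8, 48.6) [503.59475951 -11.75728849  10.        ]
(318.7, 48.6) [612.34719461  -1.11903083  10.        ]
(257, 129.0) [564.11309026 -80.656256    10.        ]
[134 175 173 184 219 224 225 225 226 222 216 154  74  75 112 167 171 167
 169 170 169 169 170 168 159] [171 177 179 186 229 229 230 229 229 230 227 185  73  69 112 164 169 166
 168 168 168 166 167 169 166] [164 164 161 164 164 165 220 235 234 234 234 233 233 233 234 233 234 233
 234 234]
```

Picture: case tipped and centred over the plate's right end; right edge at wrist row about 212, y ≈ -156 mm; hook about 10 mm beyond it. I'll lower it and pull left.

>>> {"api": "play_rows", "payload": {"motion": [[[6, 2, 0, 0, 1], [0, 0, -15, 0, 1], [0, 0, -12, 0, 1], [0, 0, -6, 0, 1], [0, 0, 0, 0, 1]]]}}

```text
time: 11.25
position: [0.5688, -0.1421, 0.0593]
orientation: [-179.9, -0.1, 95.2]
force: [0.2, -0.1, -3.7]
width: 0.0396
grasp_force: 30.0
```

>>> {"api": "play_rows", "payload": {"motion": [[[0, 4, 0, 0, 1], [0, 4, 0, 0, 1], [0, 3, 1, 0, 1], [0, 3, 2, 0, 1], [0, 0, 0, 0, 1]]]}}

```text
time: 11.88
position: [0.5698, -0.1281, 0.064]
orientation: [180.0, 0.0, 95.2]
force: [-0.3, -1.2, -4.1]
width: 0.0393
grasp_force: 30.0
```

>>> {"api": "play_rows", "payload": {"motion": [[[0, 3, 1, 0, 1], [0, 3, 2, 0, 1], [0, 3, 2, 0, 1], [0, 0, 0, 0, 1]]]}}

```text
time: 12.38
position: [0.5697, -0.1191, 0.0689]
orientation: [180.0, 0.0, 95.2]
force: [0.1, -0.6, -3.6]
width: 0.0401
grasp_force: 30.0
```

```bash
python3 look.py l5 140,300,170,290
```

```text
12.375 [ 0.56973405 -0.11911028  0.06886796] [1.79959637e+02 1.15853717e-02 9.52360389e+01] [ 0.13344667 -0.62100576 -3.64163279] 0.04011021618269943
```

View pics/l5.png

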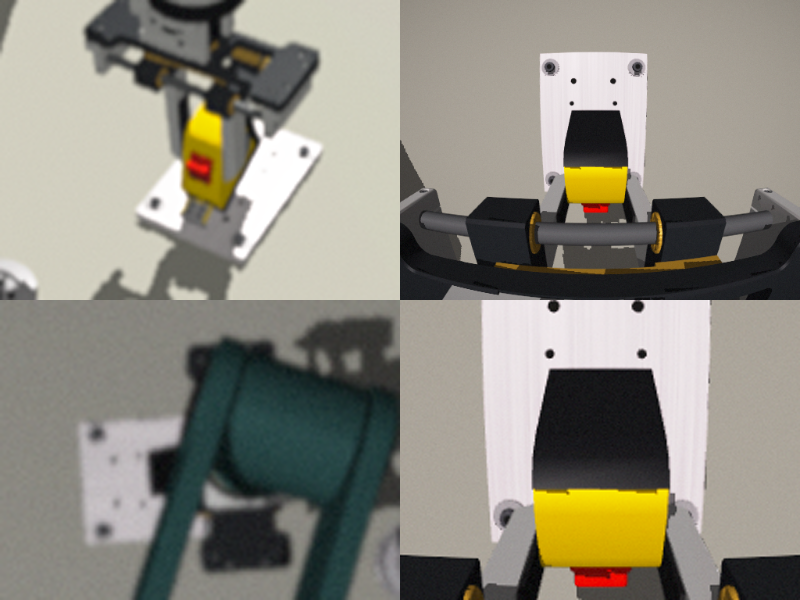

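The hook at (195,213) in the scene crop lies on top of the plate, so it was not caught: I rose too early. I'll go back and pull level this time.

>>> {"api": "play_rows", "payload": {"motion": [[[0, 0, 8, 0, 1], [0, -15, 4, 0, 1], [0, -14, 0, 0, 1], [0, 0, -10, 0, 1], [0, 0, -10, 0, 1], [0, 0, 0, 0, 1]]]}}

```text
time: 13.28
position: [0.568, -0.1475, 0.0581]
orientation: [-179.8, -0.1, 95.2]
force: [0.5, 1.0, -3.6]
width: 0.0399
grasp_force: 30.0
```

>>> {"api": "play_rows", "payload": {"motion": [[[0, 0, -2, 0, 1], [0, 0, -1, 0, 1], [0, 0, 0, 0, 1]]]}}

```text
time: 13.65
position: [0.5697, -0.1482, 0.0577]
orientation: [180.0, 0.0, 95.2]
force: [-0.7, -0.6, -3.4]
width: 0.0395
grasp_force: 30.0
```

>>> {"api": "play_rows", "payload": {"motion": [[[0, 4, 0, 0, 1], [0, 4, 0, 0, 1], [0, 3, 0, 0, 1], [0, 3, 0, 0, 1], [0, 0, 0, 0, 1]]]}}

```text
time: 14.28
position: [0.5695, -0.134, 0.0575]
orientation: [180.0, -0.0, 95.2]
force: [-0.2, -0.5, -4.4]
width: 0.0398
grasp_force: 30.0
```

>>> {"api": "play_rows", "payload": {"motion": [[[0, 3, 0, 0, 1], [0, 2, 0, 0, 1], [0, 0, 0, 0, 1]]]}}

```text
time: 14.65
position: [0.5695, -0.1292, 0.0575]
orientation: [180.0, -0.0, 95.2]
force: [-0.2, 0.6, -3.6]
width: 0.0402
grasp_force: 30.0
```

```bash
cat > fit.py <<'E'
from h import *;import pickle,sys
from scipy.optimize import least_squares
nd=np.array([.09,-.996,0])
def pt(s,q,x,z):
    th,h,xg=q;x-=xg;z-=h
    return s['position']+[0,0,.019]+nd*(x*np.cos(th)+z*np.sin(th))+np.array([0,0,z*np.cos(th)-x*np.sin(th)])
def feats(d):
    w=d['wrist']['frame'];g=cv2.cvtColor(w,cv2.COLOR_RGB2GRAY).astype(int)
    b=[np.where(g[100:270,c]<60)[0][0]+100 for c in(245,250,255)]
    y=np.where(yellow(w)[:,250])[0]
    f=d['scene']['frame'];m=red(f);m[:110]=0;m[:,:170]=0;m[:,270:]=0;c=big(m).reshape(-1,2).mean(0)
    return np.r_[np.median(b),y[0],c]
def model(s,d,q,p):
    xt,xr,zr=p
    return np.r_[wpix(s,d['wrist'],pt(s,q,-.037,0))[1],wpix(s,d['wrist'],pt(s,q,xt,.07))[1],proj(d['scene'],pt(s,q,xr,zr))]
if __name__=='__main__':
    L={n:pickle.load(open(n+'.pkl','rb')) for n in sys.argv[1:]}
    F={n:feats(d) for n,(s,d) in L.items()}
    s,d=L['l1'];q0=[0,.053,-.003];p0=[-.028,.024,.054]
    p=least_squares(lambda p:(model(s,d,q0,p)-F['l1'])[1:],p0).x;print(p,model(s,d,q0,p)-F['l1'])
    for n,(s,d) in L.items():
        r=least_squares(lambda q:(model(s,d,q,p)-F[n])*[1,1,1,1],[.3,.053,-.003],x_scale=[.1,.01,.01]);q=r.x
        print(n,F[n],np.degrees(q[0]).round(1),(q[1:]*1000).round(1),r.fun.round(1))
        for nm,P in(('nose',(.037,0)),('hookbot',(.055,.002)),('hookpt',(.055,.006))):print('  ',nm,(pt(s,q,*P)*1000).round(1), proj(d['scene'],pt(s,q,*P)).round(0))
E
cat > snap.py <<'E'
import sys,pickle
from workcell import sensors,cams
s=sensors.state();pickle.dump((s,{n:cams.capture(n) for n in('scene','top','wrist')}),open(sys.argv[1]+'.pkl','wb'));print(s['position'],s['force'])
E
python3 snap.py l6;python3 fit.py l1 l2 l3 l4 l5 l6
```

```text
[ 0.56949233 -0.12919021  0.05748608] [-0.20244406  0.6039904  -3.64634442]
[-0.02870655  0.02367451  0.0508539 ] [-2.31517582e+00 -2.84217094e-14  5.68434189e-14  0.00000000e+00]
l1 [175.         212.         256.82608696 181.86956522] -1.3 [53.1 -3.6] [-0.  -0.  -0.1 -0. ]
   nose [553.3  25.   48.2] [254. 201.]
   hookbot [554.9   7.1  50.6] [250. 205.]
   hookpt [554.9   7.2  54.6] [250. 204.]
l2 [154.         212.         251.42857143 198.33333333] 11.0 [52.9  2.3] [-0.  -0.  -0.3 -0. ]
   nose [551.1  14.4  10. ] [250. 215.]
   hookbot [552.7  -3.6   8.5] [247. 220.]
   hookpt [552.8  -4.4  12.5] [247. 219.]
l3 [141.   214.   248.95 198.55] 19.2 [53.8  5.8] [-0.  -0.  -0.4 -0. ]
   nose [549.9  11.8  16.7] [249. 213.]
   hookbot [551.4  -5.8  12.6] [246. 219.]
   hookpt [551.6  -7.1  16.4] [246. 218.]
l4 [120.         214.         208.73076923 235.46153846] 32.0 [62.3  8.5] [ 0.3  0.   2.  -0.1]
   nose [ 562.6 -136.9   44.9] [216. 246.]
   hookbot [ 564.1 -153.2   37.1] [212. 254.]
   hookpt [ 564.3 -155.3   40.4] [212. 254.]
l5 [142.         214.         219.54166667 236.54166667] 18.1 [53.1  6. ] [-0.1 -0.  -0.6 -0. ]
   nose [ 570.9 -132.    27.7] [221. 252.]
   hookbot [ 572.5 -149.7   24. ] [217. 259.]
   hookpt [ 572.6 -150.9   27.8] [216. 258.]
l6 [135.         214.         216.875      243.16666667] 22.4 [55.6  7.2] [0.  0.  0.1 0. ]
   nose [ 570.1 -135.5   13.8] [220. 257.]
   hookbot [ 571.6 -152.9    8.8] [216. 264.]
   hookpt [ 571.8 -154.4   12.5] [215. 263.]
```

The fit shows a tilt of only about 19°, and the case slid about 9 mm back in the grip, so the hook passed just over the plate top. I'll go 5 mm lower and pull level, which also seats the hook deeper as the blade runs out.

>>> {"api": "play_rows", "payload": {"motion": [[[0, -9, 2, 0, 1], [0, 0, -3, 0, 1], [0, 0, -2, 0, 1], [0, 0, -1, 0, 1], [0, 0, 0, 0, 1]]]}}

```text
time: 15.42
position: [0.5694, -0.1384, 0.0538]
orientation: [-180.0, 0.0, 95.2]
force: [-2.0, -1.0, -1.2]
width: 0.0401
grasp_force: 30.0
```

>>> {"api": "play_rows", "payload": {"motion": [[[0, 0, -1, 0, 1], [0, 0, 0, 0, 1]]]}}

```text
time: 15.68
position: [0.5694, -0.1384, 0.0537]
orientation: [180.0, 0.0, 95.2]
force: [-4.0, -0.5, 5.5]
width: 0.0398
grasp_force: 30.0
```

>>> {"api": "play_rows", "payload": {"motion": [[[0, 4, 0, 0, 1], [0, 4, 0, 0, 1], [0, 4, 0, 0, 1], [0, 4, 0, 0, 1], [0, 0, 0, 0, 1]]]}}

```text
time: 16.3
position: [0.5709, -0.1231, 0.0533]
orientation: [179.8, 0.2, 95.2]
force: [-0.3, -4.8, 3.2]
width: 0.0398
grasp_force: 30.0
```

>>> {"api": "play_rows", "payload": {"motion": [[[0, 0, 1, 0, 1], [0, 3, 1, 0, 1], [0, 3, 0, 0, 1], [0, 0, 0, 0, 1]]]}}

```text
time: 16.8
position: [0.5696, -0.1158, 0.054]
orientation: [180.0, -0.0, 95.2]
force: [1.8, -3.4, -1.5]
width: 0.0397
grasp_force: 30.0
```

```bash
python3 snap.py l7;python3 fit.py l1 l7
```

```text
[ 0.569632   -0.11580096  0.05399631] [ 1.83123459 -3.36112394 -1.50043026]
[-0.02870655  0.02367451  0.0508539 ] [-2.31517582e+00 -2.84217094e-14  5.68434189e-14  0.00000000e+00]
l1 [175.         212.         256.82608696 181.86956522] -1.3 [53.1 -3.6] [-0.  -0.  -0.1 -0. ]
   nose [553.3  25.   48.2] [254. 201.]
   hookbot [554.9   7.1  50.6] [250. 205.]
   hookpt [554.9   7.2  54.6] [250. 204.]
l7 [144.         213.         220.5        240.45833333] 16.7 [53.2  5.4] [-0.1 -0.  -0.5 -0. ]
   nose [ 571.  -130.7   13. ] [222. 256.]
   hookbot [ 572.6 -148.5    9.7] [217. 262.]
   hookpt [ 572.7 -149.6   13.5] [217. 262.]
```

Fy is −3.4 N, which matches the spring: it is caught. I'll continue left with a slight rise.

>>> {"api": "play_rows", "payload": {"motion": [[[0, 4, 0, 0, 1], [0, 4, 0, 0, 1], [-1, 4, 1, 0, 1], [0, 4, 0, 0, 1], [0, 4, 1, 0, 1], [-1, 4, 1, 0, 1], [0, 0, 0, 0, 1]]]}}

```text
time: 17.82
position: [0.5674, -0.0918, 0.0575]
orientation: [180.0, -0.0, 95.2]
force: [0.4, -3.9, -1.4]
width: 0.0397
grasp_force: 30.0
```

>>> {"api": "play_rows", "payload": {"motion": [[[0, 5, 1, 0, 1], [-1, 5, 1, 0, 1], [0, 5, 1, 0, 1], [-1, 5, 1, 0, 1], [0, 5, 1, 0, 1], [0, 0, 0, 0, 1]]]}}

```text
time: 18.58
position: [0.5652, -0.0667, 0.0625]
orientation: [-180.0, -0.0, 95.2]
force: [0.2, -2.8, -2.2]
width: 0.0397
grasp_force: 30.0
```

```bash
python3 look.py l8 140,300,150,270;python3 fit.py l1 l8
```

```text
18.575 [ 0.56522924 -0.06672757  0.06246182] [-1.79969384e+02 -2.31399715e-02  9.52472101e+01] [ 0.2016312  -2.7610679  -2.19883375] 0.03966029830139118
[-0.02870655  0.02367451  0.0508539 ] [-2.31517582e+00 -2.84217094e-14  5.68434189e-14  0.00000000e+00]
l1 [175.         212.         256.82608696 181.86956522] -1.3 [53.1 -3.6] [-0.  -0.  -0.1 -0. ]
   nose [553.3  25.   48.2] [254. 201.]
   hookbot [554.9   7.1  50.6] [250. 205.]
   hookpt [554.9   7.2  54.6] [250. 204.]
l8 [148.         211.         231.83333333 223.45833333] 13.8 [53.7  4.3] [-0.  -0.  -0.5 -0. ]
   nose [566.9 -85.6  21.5] [232. 240.]
   hookbot [ 568.6 -103.5   19.1] [228. 246.]
   hookpt [ 568.6 -104.4   23. ] [228. 245.]
```

View pics/l8.png

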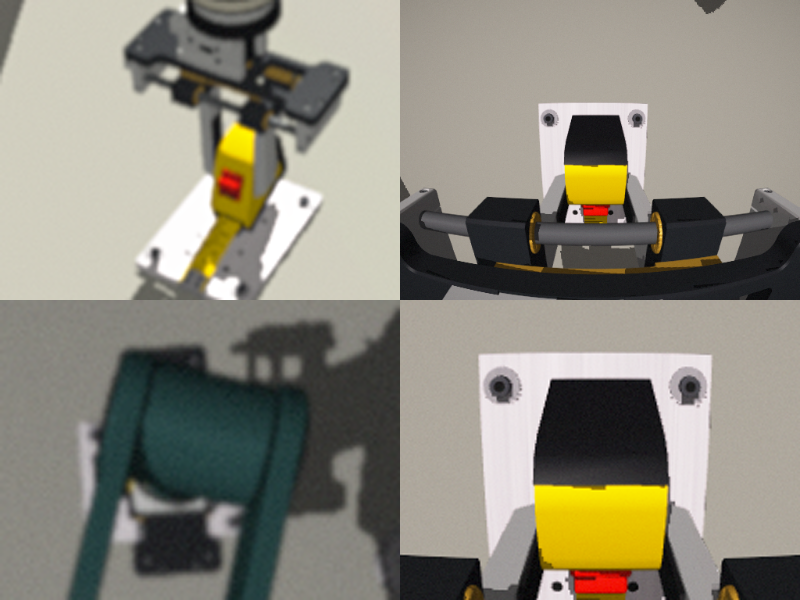

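The blade is drawn out along the plate: scene crop shows it from (235,225) to the hook at the right edge, about (195,285). I'll continue left past the left edge.

>>> {"api": "play_rows", "payload": {"motion": [[[0, 6, 0, 0, 1], [-1, 6, 0, 0, 1], [0, 6, 0, 0, 1], [-1, 6, 0, 0, 1], [0, 6, 0, 0, 1], [-1, 6, 0, 0, 1], [0, 6, 0, 0, 1], [0, 0, 0, 0, 1]]]}}

```text
time: 19.73
position: [0.5621, -0.0246, 0.0623]
orientation: [-180.0, -0.0, 95.2]
force: [-1.2, -3.4, -3.3]
width: 0.0399
grasp_force: 30.0
```

>>> {"api": "play_rows", "payload": {"motion": [[[-1, 6, 0, 0, 1], [0, 6, 0, 0, 1], [-1, 6, 0, 0, 1], [0, 6, 0, 0, 1], [-1, 6, 0, 0, 1], [0, 6, 0, 0, 1], [-1, 6, 0, 0, 1], [0, 0, 0, 0, 1]]]}}

```text
time: 20.72
position: [0.5584, 0.0174, 0.0625]
orientation: [180.0, -0.0, 95.3]
force: [-0.9, -3.2, -2.5]
width: 0.0394
grasp_force: 30.0
```

>>> {"api": "play_rows", "payload": {"motion": [[[-1, 6, 0, 0, 1], [0, 6, 0, 0, 1], [-1, 6, 0, 0, 1], [0, 6, 0, 0, 1], [0, 0, 0, 0, 1]]]}}

```text
time: 21.35
position: [0.5563, 0.0413, 0.0624]
orientation: [-180.0, -0.0, 95.3]
force: [-1.3, -3.6, -3.6]
width: 0.0399
grasp_force: 30.0
```

```bash
python3 snap.py l9;python3 fit.py l1 l9
```

```text
[0.55625422 0.04134519 0.06240392] [-1.26810976 -3.6394646  -3.55531766]
[-0.02870655  0.02367451  0.0508539 ] [-2.31517582e+00 -2.84217094e-14  5.68434189e-14  0.00000000e+00]
l1 [175.         212.         256.82608696 181.86956522] -1.3 [53.1 -3.6] [-0.  -0.  -0.1 -0. ]
   nose [553.3  25.   48.2] [254. 201.]
   hookbot [554.9   7.1  50.6] [250. 205.]
   hookpt [554.9   7.2  54.6] [250. 204.]
l9 [159.         209.         254.59090909 194.95454545] 6.9 [54.1  1.3] [-0.  -0.  -0.4 -0. ]
   nose [558.9  12.5  23.4] [253. 213.]
   hookbot [560.5  -5.5  23.3] [249. 217.]
   hookpt [560.5  -6.   27.2] [249. 216.]
```

Spring force is still on (−3.6 N) and the nose is about 18 mm behind the left edge. I'll lower it onto the bench.

>>> {"api": "play_rows", "payload": {"motion": [[[0, 0, -5, 0, 1], [0, 0, -5, 0, 1], [0, 0, -4, 0, 1], [0, 0, -4, 0, 1], [0, 0, -3, 0, 1], [0, 0, 0, 0, 1]]]}}

```text
time: 22.25
position: [0.5564, 0.0407, 0.0412]
orientation: [-180.0, -0.0, 95.2]
force: [-0.7, -3.2, -2.4]
width: 0.0401
grasp_force: 30.0
```

>>> {"api": "play_rows", "payload": {"motion": [[[0, 0, -2, 0, 1], [0, 0, -2, 0, 1], [0, 0, 0, 0, 1]]]}}

```text
time: 22.62
position: [0.5565, 0.0407, 0.0374]
orientation: [180.0, 0.0, 95.2]
force: [-0.9, -3.2, -3.3]
width: 0.0396
grasp_force: 30.0
```

```bash
python3 snap.py l10;python3 fit.py l1 l10
```

```text
[0.55650327 0.04066845 0.03738649] [-0.88598483 -3.23226574 -3.25052484]
[-0.02870655  0.02367451  0.0508539 ] [-2.31517582e+00 -2.84217094e-14  5.68434189e-14  0.00000000e+00]
l1 [175.         212.         256.82608696 181.86956522] -1.3 [53.1 -3.6] [-0.  -0.  -0.1 -0. ]
   nose [553.3  25.   48.2] [254. 201.]
   hookbot [554.9   7.1  50.6] [250. 205.]
   hookpt [554.9   7.2  54.6] [250. 204.]
l10 [169.         205.         253.68181818 202.90909091] -0.5 [55.2 -0.2] [0. 0. 0. 0.]
   nose [559.9   3.2   1.5] [251. 222.]
   hookbot [561.5 -14.7   3.7] [247. 226.]
   hookpt [561.5 -14.7   7.7] [247. 224.]
```

>>> {"api": "play_rows", "payload": {"motion": [[[0, 0, -1, 0, 1], [0, 0, -1, 0, 1], [0, 0, -1, 0, 1], [0, 0, 0, 0, 1]]]}}

```text
time: 23.28
position: [0.5566, 0.0407, 0.0359]
orientation: [180.0, 0.0, 95.2]
force: [-4.7, -2.7, 4.6]
width: 0.0401
grasp_force: 30.0
```

>>> {"api": "play_rows", "payload": {"motion": [[[0, 0, 0, 0, 1], [0, 0, 0, 0, 0.4], [0, 0, 0, 0, 0.4], [0, 0, 0, 0, 0.4], [0, 0, 20, 0, 0.4], [0, 0, 30, 0, 0.4], [0, 0, 20, 0, 0.4], [0, 0, 0, 0, 0.4]]]}}

```text
time: 24.28
position: [0.5581, 0.0409, 0.1065]
orientation: [179.7, 0.0, 95.2]
force: [-0.3, 0.2, -0.9]
width: 0.0565
grasp_force: 0.0
```

```bash
python3 snap.py l11
python3 - <<'E'
from h import *;import pickle
s,d=pickle.load(open('l11.pkl','rb'));w=d['wrist'];f=w['frame']
y=yellow(f)
for row in range(170,300,15):
    xs=np.where(y[row,200:300])[0]+200
    if len(xs)>25:
        a,b=[wray(s,w,(x,row),.07)[:2]*1000 for x in(xs[0]-.5,xs[-1]+.5)];print(row,xs[0],xs[-1],((a+b)/2).round(1),np.hypot(*(a-b)).round(1))
g=cv2.cvtColor(f,cv2.COLOR_RGB2GRAY).astype(int);b=np.where(g[100:270,250]<60)[0][0]+100
print('tail bottom',wray(s,w,(250,b),0)*1000)
m=red(f);m[:,:220]=0;m[:,280:]=0;c=big(m);print(cv2.boundingRect(c));x,yy,ww,hh=cv2.boundingRect(c)
print('tab outer',wray(s,w,(x+ww/2,yy+hh),.059)*1000)
S=d['scene']['frame'];m=red(S);m[:110]=0;m[:,:170]=0;m[:,290:]=0;c=big(m).reshape(-1,2).mean(0);print(c)
# model: origin y solve from scene red
for oy in range(20,50,4):
    print(oy,proj(d['scene'],np.array([.5565,oy/1000,0])+np.array([.09,-.996,0])*.0237+[0,0,.0509]).round(1))
cv2.imwrite('pics/l11.png',np.hstack([cv2.resize(S[150:270,140:300],(400,300),interpolation=2),cv2.resize(f,(400,300))])[:,:,::-1])
E
```

```text
[0.55806217 0.04093503 0.10650637] [-0.32178896  0.24882259 -0.92958299]
200 224 276 [557.4  53.8] 39.8
215 224 276 [558.5  42. ] 40.4
230 225 275 [559.6  29.9] 39.5
tail bottom [556.38021728  68.46910587   0.        ]
(237, 238, 26, 16)
tab outer [561.9852053    4.39151635  59.        ]
[252.13043478 205.26086957]
20 [248.9 208.3]
24 [249.8 207.3]
28 [250.8 206.3]
32 [251.7 205.4]
36 [252.6 204.4]
40 [253.6 203.4]
44 [254.5 202.5]
48 [255.4 201.5]
```

View pics/l11.png

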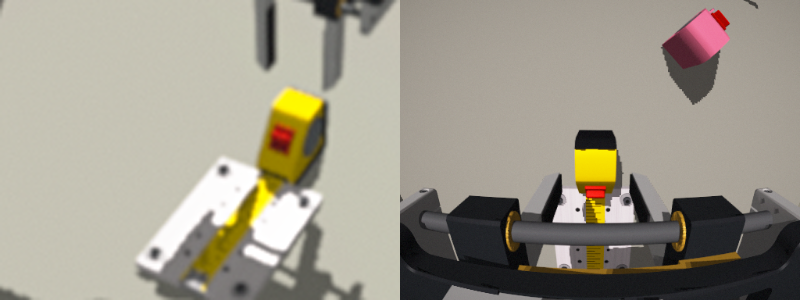

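The case stands upright against the left edge, with the blade spanning the plate to the right edge (scene crop: lock at (282,138), blade end at (200,275)). Next I press the lock with closed fingertips.

>>> {"api": "play_rows", "payload": {"motion": [[[5, -19, 0, 0, 1], [0, -19, 0, 0, 1], [0, 0, -15, 0, 1], [0, 0, -15, 0, 1], [0, 0, 0, 0, 1], [0, 0, 0, 0, 1], [0, 0, 0, 0, 1], [0, 0, 0, 0, 1]]]}}

```text
time: 25.42
position: [0.5619, 0.0029, 0.0751]
orientation: [179.9, 0.0, 95.2]
force: [-0.3, 0.3, -0.4]
width: 0.0004
grasp_force: 0.0
```

>>> {"api": "play_rows", "payload": {"motion": [[[0, 0, -8, 0, 1], [0, 0, -5, 0, 1], [0, 0, -2, 0, 1], [0, 0, -2, 0, 1], [0, 0, 0, 0, 1]]]}}

```text
time: 26.05
position: [0.5613, 0.0025, 0.0583]
orientation: [-180.0, 0.0, 95.2]
force: [-3.2, -0.5, 2.9]
width: 0.0002
grasp_force: 2.1
```

>>> {"api": "play_rows", "payload": {"motion": [[[0, 0, -2, 0, 1], [0, 0, -2, 0, 1], [0, 0, -2, 0, 1], [0, 0, -1, 0, 1], [0, 0, 0, 0, 1]]]}}

```text
time: 26.68
position: [0.5619, -0.0005, 0.0528]
orientation: [179.9, 0.4, 95.2]
force: [-4.0, -5.8, 10.0]
width: 0.0002
grasp_force: 4.7
```

>>> {"api": "play_rows", "payload": {"motion": [[[0, 0, -2, 0, 1], [0, 0, -2, 0, 1], [0, 0, 0, 0, 1], [0, 0, 0, 0, 1]]]}}

```text
time: 27.18
position: [0.5624, -0.0021, 0.05]
orientation: [179.9, 0.5, 95.2]
force: [-6.5, -8.9, 13.6]
width: 0.0005
grasp_force: 6.6
```

>>> {"api": "play_rows", "payload": {"motion": [[[0, 0, -2, 0, 1], [0, 0, -2, 0, 1], [0, 0, 0, 0, 1]]]}}

```text
time: 27.55
position: [0.5639, -0.0022, 0.0498]
orientation: [179.6, 0.6, 95.2]
force: [-9.8, -9.2, 25.8]
width: 0.0002
grasp_force: 12.8
```

>>> {"api": "play_rows", "payload": {"motion": [[[0, 0, 8, 0, 1], [0, 0, 22, 0, 1], [0, 10, 20, 0, 1], [0, 28, 20, 0, 1], [0, 0, 0, 0, 1], [0, 0, 0, 0, 1]]]}}

```text
time: 28.3
position: [0.561, 0.0404, 0.1113]
orientation: [-179.9, 0.0, 95.2]
force: [0.4, -0.0, -0.5]
width: 0.0002
grasp_force: 0.0
```

```bash
python3 snap.py l12
python3 - <<'E'
from h import *;import pickle
for n in('l11','l12'):
    s,d=pickle.load(open(n+'.pkl','rb'));w=d['wrist'];f=w['frame']
    S=d['scene']['frame'];m=red(S);m[:110]=0;m[:,:170]=0;m[:,290:]=0;print('scene red',big(m).reshape(-1,2).mean(0),cv2.boundingRect(big(m)))
    m=yellow(S);m[:110]=0;m[:,:170]=0;m[:,290:]=0;c=big(m);print('scene yellow',cv2.boundingRect(c),cv2.contourArea(c))
    g=cv2.cvtColor(f,cv2.COLOR_RGB2GRAY).astype(int);b=np.where(g[100:270,250]<60)[0][0]+100
    print('tail bottom',wray(s,w,(250,b),0)*1000)
    m=red(f);m[:,:220]=0;m[:,280:]=0;x,yy,ww,hh=cv2.boundingRect(big(m))
    print('tab outer@59,51',wray(s,w,(x+ww/2,yy+hh),.059)[:2]*1000,wray(s,w,(x+ww/2,yy+hh),.051)[:2]*1000)
o=np.array([.5594,.0325,0]);nn=np.array([.09,-.996,0])
print([proj(d['scene'],o+nn*a+[0,0,b])for a,b in((.0237,.0509),(.0294,.0427))])
E
```

```text
[0.56104033 0.04042632 0.11128639] [ 0.43130658 -0.01776835 -0.51879941]
scene red [252.13043478 205.26086957] (249, 201, 8, 9)
scene yellow (217, 186, 53, 75) 728.5
tail bottom [556.38021728  68.46910587   0.        ]
tab outer@59,51 [561.9852053    4.39151635] [562.36362992   0.66146243]
scene red [251.08695652 209.2173913 ] (248, 205, 8, 9)
scene yellow (217, 186, 53, 75) 732.5
tail bottom [558.47361904  70.14908489   0.        ]
tab outer@59,51 [565.28494022   6.37639557] [565.62845689   2.80412246]
[array([252.84861721, 205.70436634]), array([251.69722452, 209.67464401])]
```

The red tab moved (−1.0, +4.0) px in the scene view, against (−1.2, +4.0) predicted for full travel. The yellow outline (case and blade) is unchanged and the arm is clear, so I'm handing in.

```bash
python3 -c "
from workcell import finish_job
print(finish_job())"
```

```text
the job is handed in; nothing more can be done
None
```

The job is handed in at about 28 s, with no verdict returned: by the last camera check the hook is over the right edge, the case stands upright against the left edge, the lock is fully down, and the arm is clear.

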